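# Rack the sample blank and hold the moisture meter on its dot

## Task

Stand the loose cup blank, red dot up as it is, in the one empty cell of the drying crate; set it down rather than drop it, and let go. Then draw the moisture meter out of its leaning dock and take that blank's reading: hold the meter upright, square to the blank's top, with its sprung probe tip on the red dot, pushing lightly so that the probe is about half way in and never hard against its stop. The program finishes while the gripper is still holding the meter steady there; leave the other blanks and the rest of the bench things where they are.

Things in the scene. Friction and masses are not known exactly. Their poses are not given: they have to be found in the camera images.
- sample: the loose cup blank that is to be racked: a plain pale wood cylinder standing upright on the bench, 56 mm across and 80 mm high, about 0.13 kg, with a red dot on its top. Origin: centre of its underside, z up its axis; its x axis points towards the dot.
- dot (a point): centre of the red dot (16 mm across) on the top of the sample blank, 14 mm off the axis along the blank's own x, 80 mm above its underside. A small dark bored hole marks the top's centre.
- crate: divided drying crate of plywood, fixed: 174 x 174 mm outside, 45 mm high, four square cells 78 mm wide inside (centres at +-42 mm along its x and y), walls and dividers 6 mm thick and 45 mm high, floor 6 mm thick. Origin: centre of its underside, x and y along its sides. Three cells hold a blank of the sample's size; one is empty.
- empty_cell: the centre of the floor of the empty crate cell, 6 mm above the bench (at a 4 mm dark knot in the plywood). Its axes follow the crate's.
- blank_a: blank already in the crate, as the sample but without a dot (56 mm across, 80 mm high, its top 86 mm above the bench). Origin: centre of its underside. Leave it alone.
- blank_b: second blank already in the crate, the same. Leave it alone.
- blank_c: third blank already in the crate, the same. Leave it alone.
- meter: moisture meter, orange case 26 (x) x 46 (y) x 130 mm (z), below it a black neck (19 mm across, 24 long) and a sprung steel probe. Origin: centre of the case's underside, z up the case, screen on its -x face. Stands probe down in the dock, leaning 20 deg, top towards the dock's -x; case free from z = 48 mm up. Drawn out along its own z: the case clears the sleeve after 50 mm, the tip after 95.
- probe_tip (a point): the rounded tip (8 mm across) of the meter's sprung probe, on the meter's axis 42 mm below the case's underside when the probe is out.
- probe (a joint): how far the sprung probe is pushed into the meter, m: 0 fully out, 0.012 against its stop; the spring pushes with 2 N at first, 5 N at 0.006 and 8 N at 0.012.
- dock: the meter's dock, fixed to the bench: grey plate 120 x 90 x 8 mm and a black sleeve leaning 20 deg (0.35 rad) towards its -x, holding the lower 48 mm of the case with 3 mm of play each way; the sleeve's mouth is about 105 mm above the bench. Origin: centre of the plate's underside, z up; the case's underside rests 52 mm above it.
- mallet: joiner's wooden mallet lying flat at the back of the bench: head 70 x 130 x 56 mm, handle 240 mm long. Leave it alone.
- drawknife: drawknife lying flat at the back: steel blade 240 mm long, two dark wooden handles. Leave it alone.
- glue: white glue bottle, 60 mm across, 170 mm high, standing on the bench; origin at the centre of its underside. Leave it alone.
- wax_tin: low green tin, 84 mm across and 44 mm high, standing beyond the crate; origin at the centre of its underside. Leave it alone.
Things that resemble listed ones, but are neither listed nor needed, are in the scene too. Leave any orange or purple look-alike of the sample alone.

How it is judged:
On the way, in this order (a step that is already met when the one before it is completed fails the run):
1. the sample blank stands upright on the floor of the empty cell, let go and at rest (horizontal distance between sample and empty_cell below 0.018 m and height (world z) of sample between 0.002 and 0.01 m and angle between sample's own z axis and vertical below 0.06 rad and contact force between the fingers and sample below 0.05 N and linear speed of sample below 0.02 m/s), for 0.2 s.
2. the meter has been drawn clear of its dock by the gripper (contact force between the fingers and meter above 2 N and contact force between meter and dock below 0.05 N and distance between meter and dock above 0.13 m), for 0.1 s.
At the end, for the whole second after the job is handed in: Blank released, upright (3.4 deg) on the empty cell's floor (18 mm). Gripper holds the meter still, clear of the dock: tip within 8 mm of the dot's centre, 8 deg of square, probe in 2 to 10 mm, push 1.5 to 8.5 N. Others within 30 mm of their start (horizontal distance between sample and empty_cell below 0.018 m and height (world z) of sample between 0.002 and 0.01 m and angle between sample's own z axis and vertical below 0.06 rad and contact force between the fingers and sample below 0.05 N and contact force between the fingers and meter above 2 N and contact force between meter and dock below 0.05 N and linear speed of meter below 0.02 m/s and horizontal distance between probe_tip and dot below 0.008 m and contact force between meter and sample between 1.5 and 8.5 N and value of joint probe between 0.002 and 0.01 m and angle between the z axis of meter and the z axis of sample, either way round below 0.14 rad and distance of each of blank_a, blank_b, blank_c, mallet, drawknife, glue, wax_tin from where it was at the start of the episode below 0.03 m); the arm keeps its last pose, push and grip.
It fails at once if the sample blank is dropped (falls free faster than 0.5 m/s) (linear speed of sample above 0.5 m/s and contact force between the fingers and sample below 0.05 N).
It fails at once if the probe is driven hard against its stop on the sample (push over 12 N; the spring alone gives 8 N at most) (contact force between meter and sample above 12 N).
It fails at once if another blank or a bystander is moved by over 30 mm or tipped over (distance of any of blank_a, blank_b, blank_c, mallet, drawknife, glue, wax_tin from where it was at the start of the episode above 0.03 m or angle between any of blank_a, blank_b, blank_c, mallet, drawknife, glue, wax_tin's own z axis and vertical above 0.35 rad).
It also fails if it takes over 48 s, if anything falls off the work surface, if the arm or the gripper's body presses on something with over 40 N, if the wrist force passes 120 N, or if a joint passes its speed limit or range.

## Robot

A 6-joint arm with a two-finger parallel gripper is mounted at the origin on the work surface. World frame = base frame: x ahead of the robot, y to its left, z up, the work surface at z = 0. Lengths are in m, angles in rad, forces in N, time in s.
With the tool pointing down it reaches from about 0.35 to 0.775 m from the base axis. Payload 7.3 kg.
Tool frame: the origin (TCP) lies at the very end of the fingers, on their centre line; the grasp point (between the pads) lies 19 mm behind it; z points along the fingers, y is the line along which they close (so a half turn about z gives the same grasp; the last joint's range is limited). The gripper opens to 92 mm and grips with 3 to 60 N. Pads are 19 mm wide; open, the fingers measure 130 mm over their backs; the gripper's body (75 mm by 190 mm) begins 47 mm behind the grasp point.
Start: joints at [1.179, 0.342, 1.524, -0, 1.275, -0.146], TCP at [0.128, 0.509, 0.227] pointing down, gripper open.
Joint ranges: [-2.53, 2.53], [-0.77, 2.02], [0.04, 2.7], [-1, 4.14], [0.28, 2.66], [-3.11, 3.11]. Speed limits (rad/s): [2.57, 2.57, 3.14, 3.14, 3.14, 3.14].

## Interface

Orientations are given as [roll, pitch, yaw] about the fixed x, y, z axes, in that order (R = Rz(yaw) Ry(pitch) Rx(roll)).
In Python, from cell import observe, read_camera, get_calibration, hand_in, search_frame gives the robot as it stands.
- The arm moves only by the tool step_arm, never from a script. Its argument "commands" is a list of rows, each an object with "translation": the shift along the tool's x, y, z in mm, a list of three; "roll": the turn about the tool's z in rad. In form: [{"translation": [x, y, z], "roll": roll}, ...]. A call has 1 to 20 rows; each row shifts and turns the commanded pose from where the row before left it, along the tool's axes as they then stand; what a row does not reach is not made up. A row lasts 1/12 s, in which the tool goes at most 41.7 mm and 7.16 degrees, less where a joint would pass 70% of its speed; a pose out of reach is approached as far as the arm can. A call is refused whole if a number of a shift passes 41.7 or a number of a turn 0.125, either way. A call with a gripper value outside its range is refused whole. "fingers" is the opening, from 0 (shut) to 1 (fully open), set as the call begins (left out, the last holds). The fingers move at their own pace and stop on an object; "grip_force" is the grip in N (left out, the last holds). Time passes only in rows, so rows that do not move let the fingers close. It gives the time, the measured TCP pose, the force, the opening and the grip force at its end, in the units of the state.
- observe(): the state, without advancing time (a new reading comes with each control period).
- read_camera(name): name is "scene" or "top" or "wrist"; returns the picture (480x640x3 uint8, red, green, blue); there is no depth.
- get_calibration(name): a dict with "camera_matrix" (3x3 intrinsics, pixels), "world_from_camera" (4x4, takes a point from camera to world coordinates). Camera axes: x right, y up, looking along -z (the intrinsics and any distortion apply to the point x, -y, -z); pixel columns grow to the right and rows downward; lengths in m; the calibration is good to about 2 mm. A picture is of the moment at which its call begins: read the wrist's pose just before it. get_calibration takes no time and is no camera call; for the wrist camera it gives the pose at the moment of the call.
- hand_in(): hands the job in; it is judged then, once.
Trained networks look in the newest picture that a camera, given by its name, has taken for a name from the list of things; names that differ only in an ending like _2 or _b are one class to them, and where a whole thing is asked for, a point or a joint stands for the part that bears it (a point fixed in the world has none). Each returns a list of dicts, best first, with "confidence" (0 to 1); they miss things now and then, are a little off and sometimes report something else, mostly with a low value. They report only what shows in the picture. A call takes as long as a camera call. They do not tell look-alikes from the thing itself.
- search_frame(camera, name): "at" ([x, y, z] in m, in world coordinates, good to about 4 mm: the middle of the surface that is visible of it).
The state is a dict: "time": time; "qpos": joint angles; "qvel": joint speeds; "joint_efforts": joint torques, N m; "tool_pos": TCP position; "tool_rot": TCP orientation; "contact_force": force on the tool from outside, world axes, zero at the start; "torque": the same for the moment, N m; "opening": finger opening in m; "grip_force": force on a finger pad.
Only numpy, scipy, OpenCV 4.12 (cv2) and the standard library are available. Lean on these libraries where they do the work, as an engineer would, in place of code of your own. Each camera call takes 0.05 s, during which the arm holds its last target. There are 200 camera calls.

## Working session

There is one attempt and no reset: what is moved stays moved. The work goes in short steps, Python scripts to look and compute and a tool call to move; the robot and the scene stay as the last step left them, time stands still between calls to the robot, and variables do not carry over. Pictures are saved under pics/ and viewed, at most 10 in all, crops included, and the job is handed in when it is done.

Besides the shell and the picture viewer there is one more tool, called after "Call:" as name(argument=value, ...), one argument or row to a line, values as JSON. step_arm: Moves the arm, as the interface text tells. Its arguments: {"type":"object","properties":{"commands":{"type":"array"},"fingers":{"type":"number"},"grip_force":{"type":"number"}},"required":["commands"]}

```bash
mkdir -p pics; ls; cat > h.py <<'E'
import numpy as np, cv2
from cell import *
def shot(cam,name,crop=None,scale=1):
    im=read_camera(cam)
    if crop: im=im[crop[1]:crop[3],crop[0]:crop[2]]
    im=cv2.resize(im,None,fx=scale,fy=scale,interpolation=cv2.INTER_CUBIC)
    cv2.imwrite(f'pics/{name}.png',cv2.cvtColor(im,cv2.COLOR_RGB2BGR))
def px(c,p):
    W=np.linalg.inv(c['world_from_camera']);q=W[:3,:3]@np.array(p)+W[:3,3];q=q*[1,-1,-1]
    u=c['camera_matrix']@q;return u[:2]/u[2]
def onplane(c,uv,z):
    d=np.linalg.inv(c['camera_matrix'])@[uv[0],uv[1],1];d=c['world_from_camera'][:3,:3]@(d*[1,-1,-1])
    o=c['world_from_camera'][:3,3];return o+d*(z-o[2])/d[2]
E
python3 - <<'E'
from h import *
np.set_printoptions(precision=4,suppress=True)
shot('top','top1')
c=get_calibration('top')
print(c.keys(),c['world_from_camera'])
for n in ['sample','dot','crate','empty_cell','meter','dock','glue','wax_tin','mallet']:
    for r in search_frame('top',n)[:5]: print(n,np.round(r['at'],3),round(r['confidence'],2),px(c,r['at']).round())
shot('scene','scene1')
print(observe())
E
```

```text
pics
dict_keys(['camera_matrix', 'world_from_camera']) [[ 0.0117  0.9985 -0.054   0.5084]
 [-0.9998  0.0126  0.0175  0.0474]
 [ 0.0181  0.0538  0.9984  1.3249]
 [ 0.      0.      0.      1.    ]]
sample [0.406 0.312 0.078] 0.85 [176. 329.]
sample [0.541 0.419 0.08 ] 0.65 [125. 261.]
sample [0.507 0.315 0.08 ] 0.58 [176. 278.]
dot [0.504 0.312 0.078] 0.85 [177. 280.]
dot [0.407 0.306 0.082] 0.79 [179. 328.]
dot [0.537 0.419 0.077] 0.78 [125. 263.]
crate [0.555 0.052 0.   ] 0.76 [307. 257.]
meter [ 0.485 -0.272  0.158] 0.62 [475. 293.]
meter [0.554 0.049 0.002] 0.24 [308. 258.]
dock [ 0.528 -0.253  0.007] 0.69 [448. 271.]
dock [0.501 0.087 0.087] 0.59 [289. 283.]
dock [0.505 0.313 0.08 ] 0.29 [177. 279.]
glue [0.666 0.357 0.112] 0.98 [153. 197.]
wax_tin [0.672 0.231 0.042] 0.55 [222. 200.]
wax_tin [ 0.692 -0.408  0.051] 0.52 [525. 194.]
mallet [ 0.692 -0.412  0.054] 0.61 [528. 194.]
{'time': 0.55, 'qpos': array([ 1.179 ,  0.342 ,  1.5241, -0.    ,  1.2754, -0.146 ]), 'qvel': array([-0.0006, -0.0009, -0.0008,  0.0019,  0.0008,  0.0015]), 'joint_efforts': array([ -0.0016, -43.0882, -24.4357,   0.0717,   0.0487,   0.    ]), 'tool_pos': array([0.1277, 0.5092, 0.2267]), 'tool_rot': array([3.1415, 0.    , 2.8958]), 'contact_force': array([ 0.1566,  0.2757, -0.7792]), 'torque': array([0.077 , 0.0299, 0.0252]), 'grip_force': 0.0, 'opening': 0.09160430449396018}
```

View pics/top1.png

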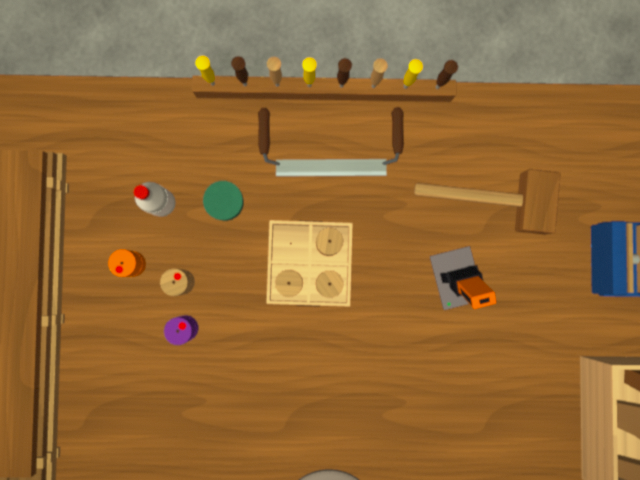

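View pics/scene1.png

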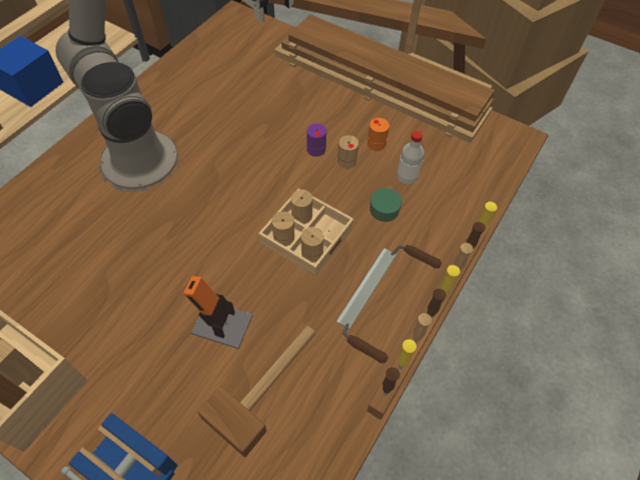

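Look-alikes for the sample are orange (123,263), purple (180,330) and plain pale wood (175,282). The description fits the pale wood one. The empty cell shows its knot at (291,243), the meter is at (475,293), leaning towards the lower right, and the dock plate is at (455,277). I'll check these in one close crop.

```bash
python3 - <<'E'
from h import *
np.set_printoptions(precision=4,suppress=True)
im=read_camera('top');c=get_calibration('top')
a=cv2.resize(im[240:320,135:215],None,fx=5,fy=5,interpolation=cv2.INTER_CUBIC)
b=cv2.resize(im[238:318,425:505],None,fx=5,fy=5,interpolation=cv2.INTER_CUBIC)
cv2.imwrite('pics/crop1.png',cv2.cvtColor(np.hstack([a,b]),cv2.COLOR_RGB2BGR))
hsv=cv2.cvtColor(im,cv2.COLOR_RGB2HSV)
# dot centroid
m=((im[...,0]>180)&(im[...,1]<60)&(im[...,2]<60)); m[:,:160]=0;m[:,195:]=0;m[:265]=0;m[295:]=0
v,u=np.nonzero(m);print('dot',onplane(c,(u.mean(),v.mean()),.08),len(u))
def dark(x0,y0,x1,y1):
    g=cv2.cvtColor(im,cv2.COLOR_RGB2GRAY)[y0:y1,x0:x1].astype(float);w=np.clip(np.median(g)-30-g,0,None);Y,X=np.mgrid[y0:y1,x0:x1];return (X*w).sum()/w.sum(),(Y*w).sum()/w.sum()
for n,box,z in [('hole',(169,278,178,287),.08),('knot',(287,239,296,248),.006),('b1',(325,236,335,246),.086),('b2',(284,278,294,288),.086),('b3',(325,278,335,288),.086)]:
    p=dark(*box);print(n,p,onplane(c,p,z))
# crate corners via view
for p in [(269,221),(352,222),(351,305),(267,304)]: print(onplane(c,p,.045))
# dock plate corners
g=((abs(im[...,0].astype(int)-im[...,2])<22)&(im[...,0]>70)&(im[...,0]<150)).astype(np.uint8);g[:,:425]=0;g[:,490:]=0;g[:240]=0;g[315:]=0
v,u=np.nonzero(g);box=cv2.boxPoints(cv2.minAreaRect(np.c_[u,v].astype(np.float32)))
print('plate',box,np.array([onplane(c,p,.008) for p in box]))
w=((im[...,0]>180)&(im[...,1]<140)&(im[...,2]<60)).astype(np.uint8);w[:,:440]=0;w[:,510:]=0;w[:240]=0;w[:,0:440]=0;w[320:]=0
v,u=np.nonzero(w);print('orange',u.min(),u.max(),v.min(),v.max(),u.mean(),v.mean())
E
```

```text
dot [0.5113 0.3124 0.08  ] 31
hole (np.float64(174.81621621621622), np.float64(279.8783783783784)) [0.5034 0.317  0.08  ]
knot (np.float64(290.25), np.float64(243.0)) [0.5854 0.0871 0.006 ]
b1 (np.float64(329.21319796954316), np.float64(240.73096446700507)) [0.5863 0.0058 0.086 ]
b2 (np.float64(288.3415233415233), np.float64(282.83046683046683)) [0.5001 0.0874 0.086 ]
b3 (np.float64(329.1641791044776), np.float64(283.55721393034827)) [0.4996 0.005  0.086 ]
[0.6287 0.1311 0.045 ]
[ 0.6289 -0.043   0.045 ]
[ 0.4552 -0.0425  0.045 ]
[0.4554 0.1325 0.045 ]
plate [[430.7468 256.8805]
 [468.3663 247.1272]
 [481.6555 298.3856]
 [444.036  308.1388]] [[ 0.5591 -0.2165  0.008 ]
 [ 0.5812 -0.2982  0.008 ]
 [ 0.4709 -0.3267  0.008 ]
 [ 0.4491 -0.2454  0.008 ]]
orange 458 495 283 308 481.21926910299004 298.6744186046512
```

View pics/crop1.png

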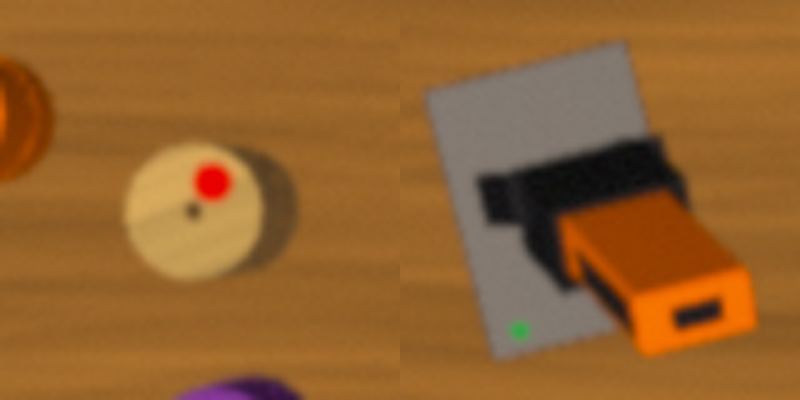

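The crop shows a pale blank with its hole at px (173.6,282) and its red dot at (177.4,276), so this is the right one. Its axis is about (0.4995,0.319). The meter leans along the dock's long axis.

Call:
step_arm(
  commands=[
    {"translation": [0,0,0],"roll": 0.108},
    {"translation": [0,0,0],"roll": 0.108},
    {"translation": [0,0,0],"roll": 0.108},
    {"translation": [0,0,0],"roll": 0.108},
    {"translation": [0,0,0],"roll": 0.108},
    {"translation": [-33.1,10.7,5.6],"roll": 0},
    {"translation": [-33.1,10.7,5.6],"roll": 0},
    {"translation": [-33.1,10.7,5.6],"roll": 0},
    {"translation": [-33.1,10.7,5.6],"roll": 0},
    {"translation": [-33.1,10.7,5.6],"roll": 0},
    {"translation": [-33.1,10.7,5.6],"roll": 0},
    {"translation": [-33.1,10.7,5.6],"roll": 0},
    {"translation": [-33.1,10.7,5.6],"roll": 0},
    {"translation": [-33.1,10.7,5.6],"roll": 0},
    {"translation": [-33.1,10.7,5.6],"roll": 0},
    {"translation": [-33.1,10.7,5.6],"roll": 0},
    {"translation": [-33.1,10.7,5.6],"roll": 0},
    {"translation": [0,0,0],"roll": 0},
    {"translation": [0,0,0],"roll": 0},
    {"translation": [0,0,0],"roll": 0},
  ],
  fingers=1,
)

```text
time: 2.27
tool_pos: [0.4988, 0.3191, 0.1593]
tool_rot: [-3.141, -0.001, 2.355]
contact_force: [-0.6, 0.6, 0.3]
opening: 0.0919
grip_force: 0.0
```

```bash
cat >> h.py <<'E'
def plan(x,y,z,n=1):
    s=observe();p=s['tool_pos'];a=s['tool_rot'][2];dx,dy,dz=np.array([x,y,z])-p
    t=np.array([np.cos(a)*dx+np.sin(a)*dy,np.sin(a)*dx-np.cos(a)*dy,-dz])*1000
    print('at',p.round(4),s['tool_rot'].round(4),'t',s['time'],'shift',t.round(1),'per row',(t/n).round(1))
E
python3 - <<'E'
from h import *
np.set_printoptions(precision=4,suppress=True)
c=get_calibration('wrist');shot('wrist','w1')
for r in search_frame('wrist','sample')+search_frame('wrist','dot'):print(r)
im=cv2.imread('pics/w1.png')
m=((im[...,2]>170)&(im[...,1]<60)&(im[...,0]<60)).astype(np.uint8)
n,_,st,ce=cv2.connectedComponentsWithStats(m)
for i in range(1,n):
    if st[i,4]>30:print(ce[i],st[i,4],onplane(c,ce[i],.08))
print(px(c,(.4995,.319,.08)))
t=get_calibration('top');print('metertop',onplane(t,(484,300.2),.174), 'pred',px(t,(.472,-.283,.174)))
plan(.4995,.319,.045,8)
E
```

```text
{'at': [0.5232, 0.4185, 0.0827], 'confidence': 0.84}
{'at': [0.4056, 0.3162, 0.0797], 'confidence': 0.81}
{'at': [0.5309, 0.4232, 0.0823], 'confidence': 0.95}
{'at': [0.4036, 0.3117, 0.077], 'confidence': 0.65}
{'at': [0.4949, 0.3303, 0.0838], 'confidence': 0.64}
[503.8567 150.3198] 691 [0.5239 0.4325 0.08  ]
[187.6646 173.6614] 635 [0.4115 0.3025 0.08  ]
[331.5273 280.9121] 512 [0.5112 0.3145 0.08  ]
[322.8363 262.2096]
metertop [ 0.4723 -0.284   0.174 ] pred [483.4647 300.3578]
at [0.4983 0.3199 0.16  ] [ 3.1412 -0.0002  2.3574] t 2.4167 shift [ -1.5   0.2 115. ] per row [-0.2  0.  14.4]
```

View pics/w1.png

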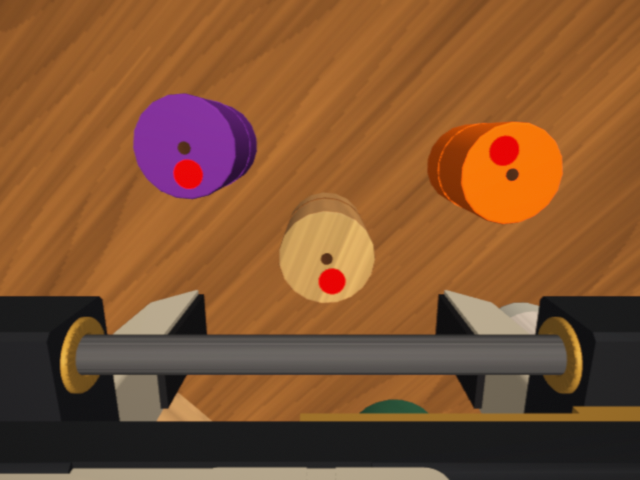

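The pale blank sits between the fingers, hole at (326,259) and dot at (331,281), with purple and orange clear of the fingers. Going down to grip.

Call:
step_arm(
  commands=[
    {"translation": [-0.1,0.3,15],"roll": 0},
    {"translation": [-0.1,0.3,15],"roll": 0},
    {"translation": [-0.1,0.3,15],"roll": 0},
    {"translation": [-0.1,0.3,15],"roll": 0},
    {"translation": [-0.1,0.2,15],"roll": 0},
    {"translation": [0,0,15],"roll": 0},
    {"translation": [0,0,15],"roll": 0},
    {"translation": [0,0,10],"roll": 0},
    {"translation": [0,0,0],"roll": 0},
    {"translation": [0,0,0],"roll": 0},
  ],
)

```text
time: 3.25
tool_pos: [0.5002, 0.3201, 0.0447]
tool_rot: [-3.141, -0.0, 2.357]
contact_force: [-0.4, 0.2, 0.1]
opening: 0.0917
grip_force: 0.0
```

Call:
step_arm(
  commands=[
    {"translation": [0,0,0],"roll": 0},
    {"translation": [0,0,0],"roll": 0},
    {"translation": [0,0,0],"roll": 0},
    {"translation": [0,0,0],"roll": 0},
    {"translation": [0,0,0],"roll": 0},
    {"translation": [0,0,0],"roll": 0},
    {"translation": [0,0,0],"roll": 0},
    {"translation": [0,0,0],"roll": 0},
  ],
  fingers=0,
  grip_force=20,
)

```text
time: 3.92
tool_pos: [0.5009, 0.3198, 0.0448]
tool_rot: [3.141, 0.0, 2.356]
contact_force: [-0.3, -0.6, 1.4]
opening: 0.0553
grip_force: 20.0
```

Call:
step_arm(
  commands=[
    {"translation": [0,0,-8],"roll": 0},
    {"translation": [0,0,-18],"roll": 0},
    {"translation": [0,0,-24],"roll": 0},
    {"translation": [0,0,-24],"roll": 0},
    {"translation": [0,0,-24],"roll": 0},
    {"translation": [0,0,-17],"roll": 0},
    {"translation": [-16.5,-7.7,0],"roll": 0},
    {"translation": [-24,-11.2,0],"roll": 0},
    {"translation": [-24,-11.2,0],"roll": 0},
    {"translation": [-24,-11.2,0],"roll": 0},
    {"translation": [-24,-11.2,0],"roll": 0},
    {"translation": [-24,-11.2,0],"roll": 0},
    {"translation": [-24,-11.2,0],"roll": 0},
    {"translation": [-24,-11.2,0],"roll": 0},
    {"translation": [-24,-11.2,0],"roll": 0},
    {"translation": [-16,-7.7,0],"roll": 0},
    {"translation": [0,0,0],"roll": 0},
    {"translation": [0,0,0],"roll": 0},
    {"translation": [0,0,0],"roll": 0},
  ],
)

```text
time: 5.5
tool_pos: [0.5846, 0.0872, 0.1595]
tool_rot: [-3.141, -0.001, 2.356]
contact_force: [-0.5, 0.5, -1.2]
opening: 0.055
grip_force: 20.0
```

```bash
python3 - <<'E'
from h import *
plan(.585,.0868,.051,1)
s=observe();print(s['opening'],s['grip_force'])
shot('wrist','w2')
E
```

```text
at [0.5846 0.0872 0.1595] [-3.1414e+00 -1.0000e-03  2.3557e+00] t 5.5 shift [ -0.6   0.  108.5] per row [ -0.6   0.  108.5]
0.05497902843048204 19.998954620969016
```

View pics/w2.png

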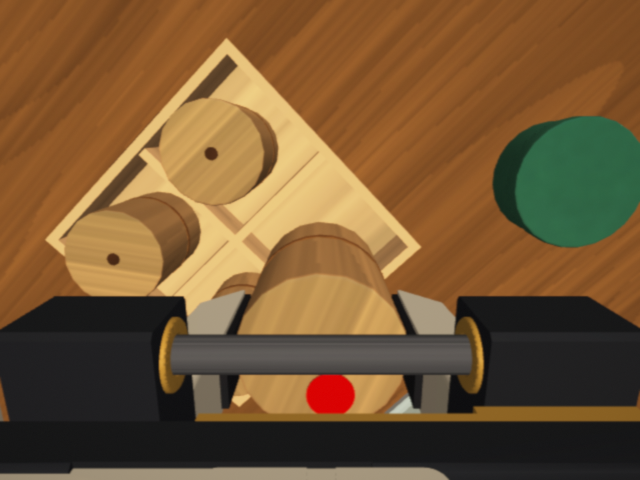

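The blank is held upright over the empty cell, with its neighbours clear at (212,153) and (113,258). Lowering it slowly.

Call:
step_arm(
  commands=[
    {"translation": [0,0,8],"roll": 0},
    {"translation": [0,0,16],"roll": 0},
    {"translation": [0,0,18],"roll": 0},
    {"translation": [0,0,18],"roll": 0},
    {"translation": [0,0,16],"roll": 0},
    {"translation": [0,0,12],"roll": 0},
    {"translation": [0,0,8],"roll": 0},
    {"translation": [0,0,5],"roll": 0},
    {"translation": [0,0,3],"roll": 0},
    {"translation": [0,0,2],"roll": 0},
    {"translation": [0,0,1],"roll": 0},
    {"translation": [0,0,1],"roll": 0},
    {"translation": [0,0,0],"roll": 0},
    {"translation": [0,0,0],"roll": 0},
    {"translation": [0,0,0],"roll": 0},
  ],
)

```text
time: 6.8
tool_pos: [0.5853, 0.0866, 0.0519]
tool_rot: [3.141, 0.0, 2.356]
contact_force: [-0.5, -1.0, -3.0]
opening: 0.0553
grip_force: 20.0
```

Call:
step_arm(
  commands=[
    {"translation": [0,0,0.4],"roll": 0},
    {"translation": [0,0,0.4],"roll": 0},
    {"translation": [0,0,0.3],"roll": 0},
    {"translation": [0,0,0],"roll": 0},
    {"translation": [0,0,0],"roll": 0},
    {"translation": [0,0,0],"roll": 0},
  ],
)

```text
time: 7.3
tool_pos: [0.5852, 0.0867, 0.0508]
tool_rot: [3.141, 0.0, 2.356]
contact_force: [-0.6, 0.2, 2.9]
opening: 0.0554
grip_force: 20.0
```

Force went from -3 to +2.9 N, so the blank is on the floor. Releasing.

Call:
step_arm(
  commands=[
    {"translation": [0,0,0],"roll": 0},
    {"translation": [0,0,0],"roll": 0},
    {"translation": [0,0,0],"roll": 0},
    {"translation": [0,0,0],"roll": 0},
    {"translation": [0,0,0],"roll": 0},
    {"translation": [0,0,0],"roll": 0},
    {"translation": [0,0,0],"roll": 0},
    {"translation": [0,0,-6],"roll": 0},
    {"translation": [0,0,-16],"roll": 0},
    {"translation": [0,0,-30],"roll": 0},
    {"translation": [0,0,-35],"roll": 0},
    {"translation": [0,0,-35],"roll": 0},
    {"translation": [0,0,-35],"roll": 0},
    {"translation": [0,0,-30],"roll": 0},
    {"translation": [0,0,0],"roll": 0},
  ],
  fingers=1,
)

```text
time: 8.55
tool_pos: [0.5878, 0.0868, 0.2452]
tool_rot: [3.132, 0.009, 2.356]
contact_force: [0.4, 0.1, 1.0]
opening: 0.0918
grip_force: 0.0
```

Call:
step_arm(
  commands=[
    {"translation": [0,0,0],"roll": -0.116},
    {"translation": [0,0,0],"roll": -0.116},
    {"translation": [0,0,0],"roll": -0.116},
    {"translation": [0,0,0],"roll": -0.116},
    {"translation": [0,0,0],"roll": -0.116},
    {"translation": [0,0,0],"roll": -0.116},
    {"translation": [0,0,0],"roll": -0.116},
    {"translation": [0,0,0],"roll": -0.116},
    {"translation": [0,0,0],"roll": -0.115},
  ],
)

```text
time: 9.3
tool_pos: [0.5848, 0.0866, 0.2373]
tool_rot: [3.141, -0.0, -2.879]
contact_force: [0.2, -0.4, -0.2]
opening: 0.0921
grip_force: 0.0
```

Call:
step_arm(
  commands=[
    {"translation": [17.5,-29.9,0],"roll": 0},
    {"translation": [17.5,-29.9,0],"roll": 0},
    {"translation": [17.5,-29.9,0],"roll": 0},
    {"translation": [17.5,-29.9,0],"roll": 0},
    {"translation": [17.5,-29.9,0],"roll": 0},
    {"translation": [17.5,-29.9,0],"roll": 0},
    {"translation": [17.5,-29.9,0],"roll": 0},
    {"translation": [17.5,-29.9,0],"roll": 0},
    {"translation": [17.5,-29.9,0],"roll": 0},
    {"translation": [17.5,-29.9,0],"roll": 0},
    {"translation": [17.5,-29.9,0],"roll": 0},
    {"translation": [0,0,0],"roll": 0},
    {"translation": [0,0,0],"roll": 0},
  ],
)

```text
time: 10.38
tool_pos: [0.4818, -0.2819, 0.2371]
tool_rot: [3.141, -0.0, -2.888]
contact_force: [-0.1, 0.4, -0.4]
opening: 0.0916
grip_force: 0.0
```

```bash
python3 - <<'E'
from h import *
np.set_printoptions(precision=4,suppress=True)
plan(.482,-.280,.127,1)
# dot & blank in top picture
im=read_camera('top');c=get_calibration('top')
m=((im[...,0]>170)&(im[...,1]<60)&(im[...,2]<60)); m[:,:250]=0;m[:,370:]=0;m[:210]=0;m[315:]=0
v,u=np.nonzero(m);print('dot',u.mean(),v.mean(),len(u),onplane(c,(u.mean(),v.mean()),.086))
for r in search_frame('top','dot'):print(r)
cw=get_calibration('wrist');w=read_camera('wrist');
d=np.array([np.cos(.257),np.sin(.257),0]);e=np.array([-d[1],d[0],0]);zm=-np.sin(.349)*d+[0,0,np.cos(.349)];xm=np.cos(.349)*d+[0,0,np.sin(.349)]
o=np.array([.515,-.2716,.052])
for a,b in [(1,1),(1,-1),(-1,-1),(-1,1)]:
    q=px(cw,o+.13*zm+a*.013*xm+b*.023*e);print(q);cv2.circle(w,tuple(int(t) for t in q),3,(0,0,255),-1)
    q=px(cw,o*[1,1,0]+[0,0,.008]+a*.06*d+b*.045*e);cv2.circle(w,tuple(int(t) for t in q),3,(0,255,255),-1)
cv2.imwrite('pics/w3.png',w[...,::-1])
E
```

```text
at [ 0.4818 -0.2819  0.2371] [ 3.141  -0.0002 -2.8878] t 10.3833 shift [ -0.7   1.7 110.1] per row [ -0.7   1.7 110.1]
dot 293.2142857142857 236.14285714285714 28 [0.5947 0.0789 0.086 ]
{'at': [0.4076, 0.3054, 0.0798], 'confidence': 0.83}
{'at': [0.5856, 0.0858, 0.0833], 'confidence': 0.77}
{'at': [0.5402, 0.4199, 0.0757], 'confidence': 0.71}
[362.2341 274.9009]
[275.6731 274.8812]
[276.1113 226.3448]
[361.8492 226.3785]
```

View pics/w3.png

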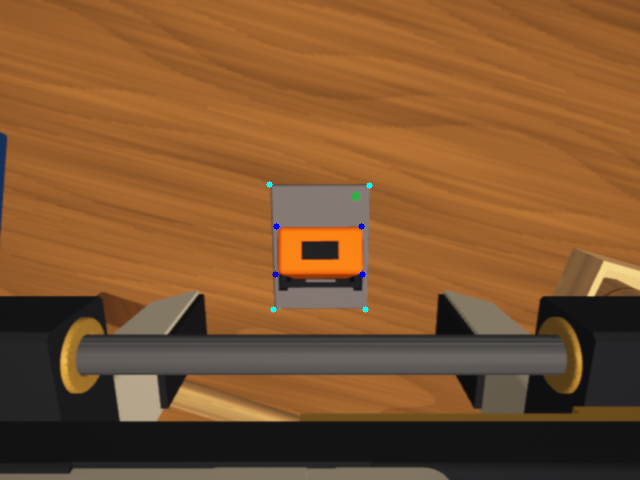

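The projected dock and case corners land on the picture: case top quad (276..362, 227..275), plate (270..369, 185..309). The pose model is good, so I'll descend and grip.

Call:
step_arm(
  commands=[
    {"translation": [-0.1,0.3,14],"roll": 0},
    {"translation": [-0.1,0.3,18],"roll": 0},
    {"translation": [-0.1,0.3,18],"roll": 0},
    {"translation": [-0.1,0.3,18],"roll": 0},
    {"translation": [-0.1,0.3,18],"roll": 0},
    {"translation": [-0.1,0.2,14],"roll": 0},
    {"translation": [-0.1,0,7],"roll": 0},
    {"translation": [0,0,3],"roll": 0},
    {"translation": [0,0,0],"roll": 0},
  ],
)

```text
time: 11.28
tool_pos: [0.4831, -0.2778, 0.1272]
tool_rot: [3.141, -0.0, -2.883]
contact_force: [0.2, -0.3, -0.2]
opening: 0.0916
grip_force: 0.0
```

Call:
step_arm(
  commands=[
    {"translation": [0,0,0],"roll": 0},
    {"translation": [0,0,0],"roll": 0},
    {"translation": [0,0,0],"roll": 0},
    {"translation": [0,0,0],"roll": 0},
    {"translation": [0,0,0],"roll": 0},
    {"translation": [0,0,0],"roll": 0},
    {"translation": [0,0,0],"roll": 0},
    {"translation": [0,0,0],"roll": 0},
    {"translation": [0,0,0],"roll": 0},
    {"translation": [0,0,0],"roll": 0},
  ],
  fingers=0,
  grip_force=25,
)

```text
time: 12.12
tool_pos: [0.4829, -0.2787, 0.1275]
tool_rot: [-3.141, 0.0, -2.884]
contact_force: [0.0, -0.2, 0.5]
opening: 0.0455
grip_force: 25.0
```

Call:
step_arm(
  commands=[
    {"translation": [1,0,-2.8],"roll": 0},
    {"translation": [2,0,-5.5],"roll": 0},
    {"translation": [2.5,0,-6.9],"roll": 0},
    {"translation": [2.5,0,-6.9],"roll": 0},
    {"translation": [2.5,0,-6.9],"roll": 0},
    {"translation": [2.5,0,-6.9],"roll": 0},
    {"translation": [2.5,0,-6.9],"roll": 0},
    {"translation": [2.5,0,-6.9],"roll": 0},
    {"translation": [2.5,0,-6.9],"roll": 0},
    {"translation": [0,0,0],"roll": 0},
    {"translation": [0,0,0],"roll": 0},
  ],
)

```text
time: 13.03
tool_pos: [0.4629, -0.2839, 0.1844]
tool_rot: [-3.141, 0.0, -2.885]
contact_force: [0.0, -0.4, -1.7]
opening: 0.0463
grip_force: 25.0
```

```bash
python3 - <<'E'
from h import *
s=observe();print(s['opening'],s['contact_force'],s['torque'],s['tool_pos'])
im=read_camera('scene');c=get_calibration('scene')
print(c['world_from_camera'][:3,3])
a=cv2.resize(im[230:370,150:310],None,fx=4,fy=4,interpolation=cv2.INTER_CUBIC)
cv2.imwrite('pics/s2.png',a[...,::-1])
E
```

```text
0.04625216672624564 [ 0.01430265 -0.3811942  -1.69355691] [ 0.04235715  0.01605146 -0.00330417] [ 0.46290646 -0.2839063   0.18441677]
[ 0.97280914 -0.59386284  1.19112628]
```

View pics/s2.png

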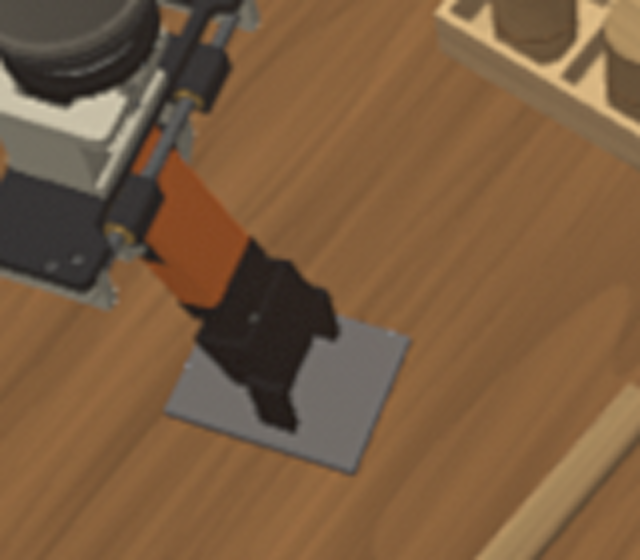

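The meter is drawn about 60 mm, still leaning at (200,230) in the crop, with its neck and tip inside the sleeve. Next I swing it upright against the sleeve's far lip.

Call:
step_arm(
  commands=[
    {"translation": [-3,0,-0.3],"roll": 0},
    {"translation": [-3,0,-0.3],"roll": 0},
    {"translation": [-3,0,-1.2],"roll": 0},
    {"translation": [-3,0,-1],"roll": 0},
    {"translation": [-3,0,-1],"roll": 0},
    {"translation": [-3,0,-1],"roll": 0},
    {"translation": [-3,0,-1],"roll": 0},
    {"translation": [-3,0,-0.8],"roll": 0},
    {"translation": [-3,0,-0.8],"roll": 0},
    {"translation": [-3,0,-0.7],"roll": 0},
    {"translation": [-3,0,-0.6],"roll": 0},
    {"translation": [-3,0,-0.5],"roll": 0},
    {"translation": [-3,0,-0.3],"roll": 0},
    {"translation": [-3,0,-0.2],"roll": 0},
    {"translation": [-3,0,0],"roll": 0},
    {"translation": [0,0,0],"roll": 0},
    {"translation": [0,0,0],"roll": 0},
  ],
  grip_force=12,
)

```text
time: 14.5
tool_pos: [0.507, -0.2724, 0.1938]
tool_rot: [-3.141, 0.001, -2.884]
contact_force: [-0.2, 0.2, -1.8]
opening: 0.0459
grip_force: 12.0
```

Call:
step_arm(
  commands=[
    {"translation": [0,0,0],"roll": 0},
    {"translation": [0,0,-4],"roll": 0},
    {"translation": [0,0,-8],"roll": 0},
    {"translation": [0,0,-12],"roll": 0},
    {"translation": [0,0,-14],"roll": 0},
    {"translation": [0,0,-14],"roll": 0},
    {"translation": [0,0,-14],"roll": 0},
    {"translation": [0,0,-10],"roll": 0},
    {"translation": [0,0,-4],"roll": 0},
    {"translation": [0,0,0],"roll": 0},
    {"translation": [0,0,0],"roll": 0},
  ],
  grip_force=30,
)

```text
time: 15.42
tool_pos: [0.5064, -0.2723, 0.2734]
tool_rot: [3.141, -0.0, -2.884]
contact_force: [0.2, -0.8, -2.8]
opening: 0.0458
grip_force: 30.0
```

```bash
python3 - <<'E'
from h import *
np.set_printoptions(precision=4,suppress=True)
s=observe();print(s['opening'],s['contact_force'],s['torque'],s['tool_pos'])
im=read_camera('scene');c=get_calibration('scene')
d=np.array([np.cos(.257),np.sin(.257),0]);e=np.array([-d[1],d[0],0]);
g=s['tool_pos']+[0,0,.019]
ov=im.copy()
print([px(c,g-[0,0,k]).round() for k in (0,.1,.142)])
u0,v0=px(c,g-[0,0,.08]).astype(int)
x0,y0=u0-70,v0-75
a=cv2.resize(im[y0:y0+150,x0:x0+140],None,fx=4,fy=4,interpolation=cv2.INTER_CUBIC)
# overlay: predicted upright axis tick marks
for th,col in [(0,(0,255,0)),(.175,(0,255,255))]:
    z=-np.sin(th)*d+[0,0,np.cos(th)]
    for k in (.1,.124,.142):
        q=(px(c,g-k*z)-[x0,y0]+.5)*4; cv2.circle(a,tuple(q.astype(int)),3,col,-1)
cv2.imwrite('pics/s3.png',a[...,::-1])
w=read_camera('wrist');cv2.imwrite('pics/w4.png',w[...,::-1])
for r in search_frame('scene','probe_tip')+search_frame('scene','meter'):print(r)
print('upright tip pred',g-[0,0,.142])
E
```

```text
0.0458261097762249 [ 0.1914 -0.7778 -2.816 ] [0.0368 0.0149 0.0007] [ 0.5064 -0.2723  0.2734]
[array([197., 259.]), array([206., 284.]), array([209., 293.])]
{'at': [0.5113, -0.2753, 0.2332], 'confidence': 0.63}
upright tip pred [ 0.5064 -0.2723  0.1504]
```

View pics/s3.png

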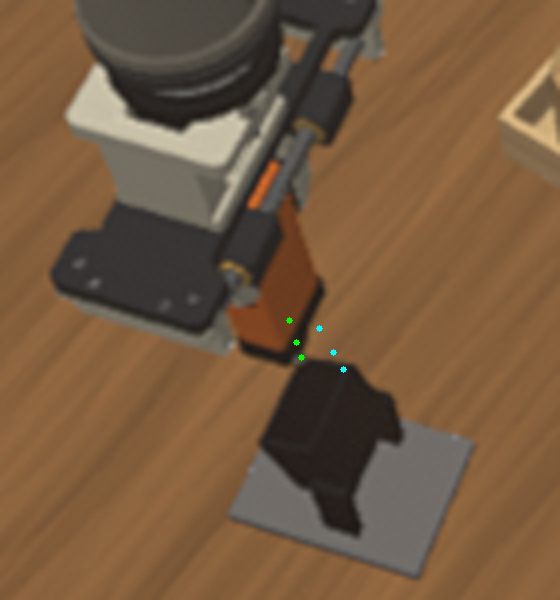

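The scene crop shows the meter clear of the dock and near upright: case bottom centre at about (281,315) in the crop against (289,320) predicted. I'll use the wrist view for a finer check.

```bash
python3 - <<'E'
from h import *
np.set_printoptions(precision=2,suppress=True)
c=get_calibration('wrist');s=observe();im=cv2.imread('pics/w4.png')[...,::-1].copy()
yaw=s['tool_rot'][2];tx=np.array([np.cos(yaw),np.sin(yaw),0]);g=s['tool_pos']+[0,0,.019]
a=cv2.resize(im[180:420,200:440],None,fx=2.5,fy=2.5,interpolation=cv2.INTER_CUBIC)
for th,col in [(-.1,(255,0,255)),(0,(0,255,0)),(.1,(0,255,255))]:
    z=np.sin(th)*tx+[0,0,np.cos(th)]
    for k in (.1,.124,.142):
        q=px(c,g-k*z);print(th,k,q);cv2.circle(a,tuple(((q-[200,180]+.5)*2.5).astype(int)),2,col,-1)
cv2.imwrite('pics/w4c.png',a[...,::-1])
E
```

```text
-0.1 0.1 [319.62 244.32]
-0.1 0.124 [319.65 231.12]
-0.1 0.142 [319.67 222.58]
0 0.1 [319.62 260.75]
0 0.124 [319.65 249.94]
0 0.142 [319.67 242.97]
0.1 0.1 [319.62 277.33]
0.1 0.124 [319.65 268.83]
0.1 0.142 [319.67 263.37]
```

View pics/w4c.png

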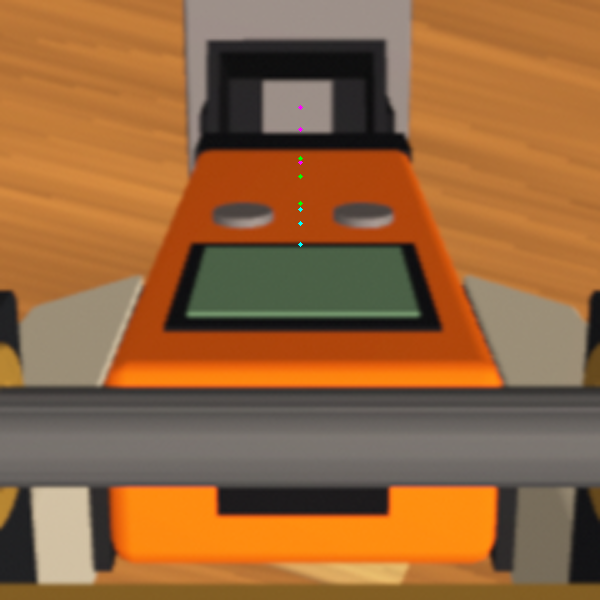

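The wrist crop shows the screen face: top front edge at row 362, back edge at 560, bottom band at rows 135–158. I'll fit tilt and offsets from these edges.

```bash
python3 - <<'E'
from h import *
from scipy.optimize import least_squares
np.set_printoptions(precision=4,suppress=True)
c=get_calibration('wrist');s=observe()
yaw=s['tool_rot'][2];tx=np.array([np.cos(yaw),np.sin(yaw),0]);ty=np.array([np.sin(yaw),-np.cos(yaw),0]);g=s['tool_pos']+[0,0,.019]
# meter x axis = -tool x ; tilt th: top towards +tool x (th=.349 in dock)
def pt(p,x,y,z):
    th,L,x0,y0=p
    zm=np.sin(th)*tx+[0,0,np.cos(th)];xm=-np.cos(th)*tx+np.array([0,0,np.sin(th)])
    return px(c,g+x0*tx+y0*ty+(z-L)*zm+x*xm+y*ty)
def full(u,v):return np.array([200+u/2.5,180+v/2.5])
for zb,vb,ul,ur in [(0,134,198,410),(0,156,197,410)]:
    obs=[(-.013,-1,.13,107,364),(-.013,1,.13,500,364),(.013,-1,.13,112,560),(.013,1,.13,495,560),(-.013,-1,zb,ul,vb),(-.013,1,zb,ur,vb)]
    best=None
    for sgn in (1,-1):
        f=lambda p:np.concatenate([pt(p,x,sg*sgn*.023,z)-full(u,v) for x,sg,z,u,v in obs])
        r=least_squares(f,[0,.1,0,0])
        if best is None or r.cost<best.cost:best=r
    print(best.x,np.degrees(best.x[0]),best.cost,best.fun)
    th,L,x0,y0=best.x;zm=np.sin(th)*tx+[0,0,np.cos(th)]
    print('tip-TCP world',g+x0*tx+y0*ty-(.042+L)*zm-s['tool_pos'])
E
```

```text
[0.021  0.1048 0.0043 0.0007] 1.2038629845784696 11.740461045583896 [-0.669  -0.4565  1.1575 -0.4958  1.0531  0.619  -0.7394  0.5271  2.1743
 -0.1468 -3.7624 -0.1335]
tip-TCP world [-0.0013  0.0004 -0.1278]
[0.0605 0.1053 0.0031 0.0007] 3.4690400093615095 16.580040301871467 [-0.0755 -1.0807  0.4603 -1.1192  1.0238  1.3413 -0.7843  1.249   2.8833
 -0.2938 -4.1255 -0.2837]
tip-TCP world [ 0.0055  0.0021 -0.128 ]
```

Call:
step_arm(
  commands=[
    {"translation": [-5,9.6,0],"roll": 0},
    {"translation": [-10.4,18.6,0],"roll": 0},
    {"translation": [-10.4,18.6,0],"roll": 0},
    {"translation": [-10.4,18.6,2],"roll": 0},
    {"translation": [-10.4,18.6,2],"roll": 0},
    {"translation": [-10.4,18.6,2],"roll": 0},
    {"translation": [-10.4,18.6,2],"roll": 0},
    {"translation": [-10.4,18.6,2],"roll": 0},
    {"translation": [-10.4,18.6,2],"roll": 0},
    {"translation": [-10.4,18.6,2],"roll": 0},
    {"translation": [-10.4,18.6,2],"roll": 0},
    {"translation": [-10.4,18.6,2],"roll": 0},
    {"translation": [-10.4,18.6,2],"roll": 0},
    {"translation": [-10.4,18.6,2],"roll": 0},
    {"translation": [-10.4,18.6,2],"roll": 0},
    {"translation": [-10.4,18.6,2],"roll": 0},
    {"translation": [-10.4,18.6,2],"roll": 0},
    {"translation": [-5,9.6,0],"roll": 0},
    {"translation": [0,0,0],"roll": 0},
    {"translation": [0,0,0],"roll": 0},
  ],
)

```text
time: 17.28
tool_pos: [0.5962, 0.0791, 0.2456]
tool_rot: [-3.141, -0.001, -2.883]
contact_force: [0.4, 0.5, -1.6]
opening: 0.0459
grip_force: 30.0
```

```bash
python3 - <<'E'
from h import *
np.set_printoptions(precision=4,suppress=True)
plan(.5963,.0791,.208)
s=observe();print(s['contact_force'],s['grip_force'],s['opening'])
def red(im,box):
    x0,y0,x1,y1=box;m=((im[...,0]>140)&(im[...,1]<50)&(im[...,2]<50)).astype(np.uint8);m[:y0]=0;m[y1:]=0;m[:,:x0]=0;m[:,x1:]=0
    n,_,st,ce=cv2.connectedComponentsWithStats(m);return [(ce[i],st[i]) for i in range(1,n) if st[i,4]>4]
for cam in ('scene','top','wrist'):
    c=get_calibration(cam);im=read_camera(cam)
    q=px(c,(.595,.0795,.086)).astype(int)
    for ce,st in red(im,(max(q[0]-60,0),max(q[1]-60,0),q[0]+60,q[1]+60)): print(cam,ce,st,onplane(c,ce,.086))
    if cam=='scene':
        u,v=px(c,(.595,.0795,.1)).astype(int);x0,y0=u-70,v-65
        a=cv2.resize(im[y0:y0+110,x0:x0+140],None,fx=5,fy=5,interpolation=cv2.INTER_CUBIC)
        tip=s['tool_pos']+[-.0013,.0004,-.128]
        for p,col in ((tip,(0,255,0)),((.595,.0795,.086),(0,0,255))):
            cv2.circle(a,tuple(((px(c,p)-[x0,y0]+.5)*5).astype(int)),3,col,-1)
        cv2.imwrite('pics/s4.png',a[...,::-1])
E
```

```text
at [0.5962 0.0791 0.2456] [-3.1412 -0.0006 -2.8831] t 17.2833 shift [-0.1 -0.  37.6] per row [-0.1 -0.  37.6]
[ 0.3915  0.4577 -1.5683] 29.99997854232788 0.04589272284775331
scene [331.0714 216.5714] [329 215   5   4  14] [0.5968 0.0785 0.086 ]
wrist [324.1127 226.951 ] [315 220  19  13 204] [0.5926 0.0802 0.086 ]
```

View pics/s4.png

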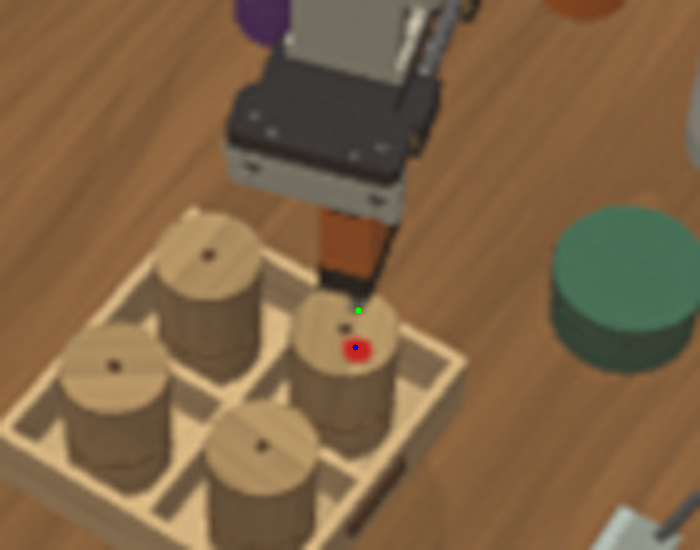

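The racked blank stands upright in its cell with its dot at (356,349) in the crop. The probe tip (358,305) hangs right above it. Lowering gently.

Call:
step_arm(
  commands=[
    {"translation": [0,0,4],"roll": 0},
    {"translation": [0,0,6],"roll": 0},
    {"translation": [0,0,6],"roll": 0},
    {"translation": [0,0,5],"roll": 0},
    {"translation": [0,0,3],"roll": 0},
    {"translation": [0,0,2],"roll": 0},
    {"translation": [0,0,1],"roll": 0},
    {"translation": [0,0,0],"roll": 0},
    {"translation": [0,0,0],"roll": 0},
  ],
  grip_force=40,
)

```text
time: 18.18
tool_pos: [0.5966, 0.079, 0.2189]
tool_rot: [-3.142, 0.0, -2.884]
contact_force: [0.2, -0.5, -2.3]
opening: 0.0457
grip_force: 40.0
```

Call:
step_arm(
  commands=[
    {"translation": [0,0,1],"roll": 0},
    {"translation": [0,0,1],"roll": 0},
    {"translation": [0,0,1],"roll": 0},
    {"translation": [0,0,1],"roll": 0},
    {"translation": [0,0,0],"roll": 0},
    {"translation": [0,0,0],"roll": 0},
  ],
)

```text
time: 18.68
tool_pos: [0.5965, 0.0789, 0.2146]
tool_rot: [3.141, -0.0, -2.884]
contact_force: [-0.3, 0.3, -1.6]
opening: 0.0455
grip_force: 40.0
```

Call:
step_arm(
  commands=[
    {"translation": [0,0,1],"roll": 0},
    {"translation": [0,0,1],"roll": 0},
    {"translation": [0,0,0],"roll": 0},
    {"translation": [0,0,0],"roll": 0},
    {"translation": [0,0,0],"roll": 0},
  ],
)

```text
time: 19.1
tool_pos: [0.5965, 0.0789, 0.2127]
tool_rot: [3.142, 0.0, -2.884]
contact_force: [0.3, 0.6, -1.5]
opening: 0.0458
grip_force: 40.0
```

Call:
step_arm(
  commands=[
    {"translation": [0,0,1],"roll": 0},
    {"translation": [0,0,1],"roll": 0},
    {"translation": [0,0,0],"roll": 0},
    {"translation": [0,0,0],"roll": 0},
    {"translation": [0,0,0],"roll": 0},
  ],
)

```text
time: 19.52
tool_pos: [0.5965, 0.0789, 0.2107]
tool_rot: [3.142, 0.0, -2.884]
contact_force: [0.5, -0.4, -1.7]
opening: 0.046
grip_force: 40.0
```

Call:
step_arm(
  commands=[
    {"translation": [0,0,1],"roll": 0},
    {"translation": [0,0,1],"roll": 0},
    {"translation": [0,0,0],"roll": 0},
    {"translation": [0,0,0],"roll": 0},
    {"translation": [0,0,0],"roll": 0},
  ],
)

```text
time: 19.93
tool_pos: [0.5966, 0.0789, 0.209]
tool_rot: [-3.142, 0.001, -2.884]
contact_force: [-0.3, -0.3, 0.0]
opening: 0.0459
grip_force: 40.0
```

Call:
step_arm(
  commands=[
    {"translation": [0,0,1],"roll": 0},
    {"translation": [0,0,1],"roll": 0},
    {"translation": [0,0,0],"roll": 0},
    {"translation": [0,0,0],"roll": 0},
    {"translation": [0,0,0],"roll": 0},
  ],
)

```text
time: 20.35
tool_pos: [0.5966, 0.0789, 0.2069]
tool_rot: [-3.142, 0.0, -2.884]
contact_force: [-0.6, -0.9, 1.8]
opening: 0.0457
grip_force: 40.0
```

Call:
step_arm(
  commands=[
    {"translation": [0,0,1],"roll": 0},
    {"translation": [0,0,1],"roll": 0},
    {"translation": [0,0,1],"roll": 0},
    {"translation": [0,0,0],"roll": 0},
    {"translation": [0,0,0],"roll": 0},
    {"translation": [0,0,0],"roll": 0},
    {"translation": [0,0,0],"roll": 0},
  ],
)

```text
time: 20.93
tool_pos: [0.5967, 0.0789, 0.2039]
tool_rot: [-3.142, 0.001, -2.884]
contact_force: [1.4, 0.1, 3.2]
opening: 0.0458
grip_force: 40.0
```

```bash
python3 - <<'E'
from h import *
np.set_printoptions(precision=4,suppress=True)
F=[];
for i in range(6):
    im=read_camera(['scene','wrist'][i%2]);F.append(observe()['contact_force'])
print(np.mean(F,0))
s=observe();yaw=s['tool_rot'][2]
cw=get_calibration('wrist');w=read_camera('wrist');sc=read_camera('scene');c=get_calibration('scene')
m=((sc[...,0]>140)&(sc[...,1]<60)&(sc[...,2]<60));m[:205]=0;m[228:]=0;m[:,320:]&=True;m[:,:318]=0;m[:,345:]=0
v,u=np.nonzero(m);print('dot px',u.mean() if len(u) else None,v.mean() if len(u) else None,len(u),'pred dot',px(c,(.5953,.079,.086)),'pred tip',px(c,(s['tool_pos']+[-.0013,.0004,0])*[1,1,0]+[0,0,.086]))
# is the sample upright / in place: hole from scene not needed; save last view
u,v=px(c,(.595,.0795,.1)).astype(int);x0,y0=u-50,v-40
cv2.imwrite('pics/s5.png',cv2.resize(sc[y0:y0+80,x0:x0+100],None,fx=7,fy=7,interpolation=cv2.INTER_CUBIC)[...,::-1])
E
```

```text
[ 0.9994 -0.306   3.0777]
dot px 331.5 217.75 4 pred dot [330.6857 216.1523] pred tip [330.7472 216.0672]
```

```bash
python3 - <<'E'
from h import *
sc=read_camera('scene').astype(int)
print('R-G map cols 324..338')
for v in range(205,222):print(v,' '.join('%3d/%3d'%(sc[v,u,0],sc[v,u,1]) for u in range(325,338)))
E
```

```text
R-G map cols 324..338
205 126/ 68 126/ 68 127/ 70 127/ 70 128/ 70 126/ 69 127/ 70 126/ 69 119/ 65 111/ 62 108/ 61  78/ 46  54/ 41
206 127/ 68 126/ 68 127/ 70 127/ 70 127/ 70 127/ 69 128/ 70 126/ 70 119/ 67 112/ 63 104/ 59  71/ 45  71/ 55
207 126/ 68 127/ 70 127/ 69 127/ 69 127/ 70 127/ 70 127/ 69 127/ 69 119/ 66 111/ 63  90/ 53  66/ 48 110/ 85
208 127/ 68 128/ 70 127/ 70 127/ 69 128/ 70 127/ 69 128/ 70 128/ 71 119/ 66 106/ 60  74/ 47  86/ 73 151/121
209 128/ 69 129/ 71 129/ 71 127/ 70 127/ 69 128/ 71 127/ 69 127/ 70 118/ 67  93/ 55  65/ 48 128/108 180/149
210 119/ 64 124/ 69 127/ 70 130/ 72 129/ 71 129/ 71 129/ 70 128/ 71 117/ 65  81/ 50  62/ 52 150/125 189/156
211  81/ 49  98/ 59 109/ 62 117/ 65 122/ 67 128/ 70 131/ 72 129/ 70 114/ 63  74/ 47  85/ 72 159/131 187/154
212  43/ 35  49/ 40  58/ 45  62/ 44  84/ 53 108/ 61 117/ 65 116/ 65  94/ 54  65/ 47 127/105 176/145 186/152
213  41/ 35  41/ 36  42/ 36  43/ 38  45/ 38  51/ 39  58/ 41  61/ 45  49/ 38  60/ 51 149/123 187/154 186/152
214  47/ 40  46/ 39  45/ 38  42/ 36  42/ 38  44/ 38  42/ 37  41/ 36  42/ 37  88/ 74 158/131 187/153 183/150
215 102/ 84  89/ 74  71/ 60  59/ 41  51/ 37  44/ 39  42/ 40  39/ 36  58/ 44 132/109 174/144 187/154 183/150
216 164/134 149/124 130/108 127/ 72 103/ 51  65/ 54  50/ 47  49/ 34  94/ 47 160/118 185/149 187/153 181/148
217 176/144 172/143 173/141 187/106 161/ 72 117/ 69  99/ 58 114/ 39 152/ 45 179/108 186/145 186/153 177/144
218 174/142 170/139 170/141 176/120 172/ 79 161/ 54 161/ 50 180/ 50 189/ 72 185/127 186/154 184/151 159/129
219 173/142 170/140 168/140 168/138 170/115 176/ 97 188/ 97 184/101 175/120 177/143 180/149 163/133 123/ 99
220 170/139 170/139 170/140 168/140 174/144 185/153 190/157 186/153 177/146 168/139 149/121 119/ 94  95/ 76
221 145/116 154/126 158/129 157/129 165/136 173/143 172/143 163/134 146/118 120/ 96 104/ 83  98/ 78  93/ 74
```

The probe ends at about (330.5,217), with red on both sides (columns 328–334) and below. It is centred on the dot, pushing about 4.8 N, so I'm handing in.

```bash
python3 -c "
from cell import *
print(hand_in())"
```

```text
the job is handed in; nothing more can be done
None
```

The job is handed in, with no verdict returned: the blank stands released in the empty cell, and the gripper holds the meter within about 4° of upright on the red dot, pushing about 4.8 N with the probe roughly half way in.

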